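# Carry the tray of printed gears to the bench scale

### The arm

A 6-joint arm with a two-finger parallel gripper is mounted at the origin on a cart in front of the work surface, level with it; the furniture and walls round the work are solid. World frame = base frame: x ahead of the robot, y to its left, z up, the work surface at z = 0. Lengths are in m, angles in rad, forces in N, time in s.
With the tool pointing down it reaches from about 0.15 to 0.775 m from the base axis. Payload 6.1 kg.
Tool frame: the origin (TCP) lies midway between the tips of the shut fingers; the grasp point (between the pads) lies 19 mm behind it; z points along the fingers, y is the line along which they close (so a half turn about z gives the same grasp; the last joint's range is limited). The gripper opens to 85 mm and grips with 20 to 120 N. Pads are 22 mm wide; open, the fingers measure 114 mm over their backs; the gripper's body (76 mm by 85 mm) begins 54 mm behind the grasp point. The pads swing forward as they close: fully open they stand 13 mm farther back than shut.
Start: joints at [-1.302, 0.126, -0.04, 1.405, 0, 1.571], TCP at [0.139, -0.506, 0.231] pointing down, gripper open.
Joint ranges: [-2.72, 2.72], [-0.95, 1.95], [-1.27, 1.35], [-1.78, 2.02], [-1.46, 1.47], [-3.14, 3.14]. Speed limits (rad/s): [2.39, 2.39, 3.01, 3.14, 3.14, 3.14].

### API

Orientations are given as a unit quaternion [w, x, y, z].
In Python, from bench import manip, viewer gives the robot as it stands. The module is installed in compiled form; this text tells all that it offers.
- The arm moves only by the shell command python3 -m creep 'ROWS' [FORCE]. ROWS is JSON, a list of rows, each an object with "jaw": the opening, from 0 (shut) to 1 (fully open); "translation": the shift along the tool's x, y, z as a fraction of full scale, a list of three; "twist": the turn, a rotation vector about the tool's x, y, z as a fraction of full scale, a list of three. In form: [{"jaw": jaw, "translation": [x, y, z], "twist": [ax, ay, az]}, ...]. A call has 1 to 8 rows; each row shifts and turns the commanded pose from where the row before left it, along the tool's axes as they then stand; what a row does not reach is not made up. Full scale, the value 1, is 0.4 m for a shift and 5 degrees for a turn. A row lasts 1/12 s, in which the tool goes at most 41.7 mm and 7.16 degrees, less where a joint would pass 70% of its speed; a pose out of reach is approached as far as the arm can. A call with a number of a shift or a turn outside -1 to 1 is refused whole. A call with a gripper value outside its range is refused whole. The fingers move at their own pace and stop on an object; FORCE is the grip in N (left out, the last holds). Time passes only in rows, so rows that do not move let the fingers close. It gives the time, the measured TCP pose, the force, the opening and the grip force at its end, in the units of the state.
- manip.sense(): the state, without advancing time (a new reading comes with each control period).
- viewer.grab_frame(name): name is "side" or "top"; returns (picture, depth): 400x640x3 uint8, red, green, blue; 400x640 float32, m along the optical axis (not along the pixel's ray), 0 where there is no reading.
- viewer.get_calibration(name): a dict with "fx", "fy", "cx", "cy" (pixels), "R" (3x3) and "t" (3): a world point X has camera coordinates R X + t. Camera axes: x right, y down, z forward; pixel columns grow to the right and rows downward; lengths in m; the calibration is good to about 2 mm. A picture is of the moment at which its call begins. get_calibration takes no time and is no camera call.
- manip.close_job(): hands the job in; it is judged then, once.
The state is a dict: "time": time; "qpos": joint angles; "qvel": joint speeds; "tau": joint torques, N m; "tool_pos": TCP position; "orientation": TCP orientation; "force": force on the tool from outside, world axes, zero at the start; "wrist_torque": the same for the moment, N m; "gripper_width": finger opening in m; "grasp_force": force on a finger pad.
Only numpy, scipy, OpenCV 4.12 (cv2) and the standard library are available. Lean on these libraries where they do the work, as an engineer would, in place of code of your own. Each camera call takes 0.05 s, during which the arm holds its last target. There are 200 camera calls.

### The job

The two freshly printed gears lie loose in one of the two open carrying trays. Lift that tray by its handle, carry it level so that both gears stay in it, and set it down gently on the pan of the bench scale, in the middle and square to the pan. Let go of it there.

Things in the scene. Friction and masses are not known exactly. Their poses are not given: they have to be found in the camera images.
- gear_tray: Open grey tray that holds the gears, 120 (its x) x 84 mm, walls 30 mm high; about 0.22 kg. A handle bar runs along its x over the middle, 14 mm wide, 72 to 90 mm above the underside, open below, on an upright at each end. Origin: centre of underside, z up. A like tray without gears (a round cap and a memory stick in it) also stands there; which stands where varies.
- scale: Bench scale, fixed: light grey base 185 x 150 mm, on it a flat dark steel pan 140 (its x) x 110 mm (its y), no rim, pan surface 42 mm above the desk. A dark display and two buttons lie beside the pan at its -x end. Origin: at desk height right below the pan's centre; z up.
- gear_large: Flat printed gear, 52 mm across, 9 mm thick, loose on the tray's floor; origin at the centre of its underside.
- gear_small: Printed gear, 32 mm across, 12 mm thick, loose on the tray's floor; origin at the centre of its underside.
Not all that is in view belongs to the job. There is more than one size of the gear_large; the one meant has the size given above.

How it is judged:
On the way:
1. the gear tray is lifted clear of the desk, higher than the pan, with both gears in it (height (world z) of gear_tray above 0.055 m and x of gear_large in the frame of gear_tray between -0.06 and 0.06 m and y of gear_large in the frame of gear_tray between -0.042 and 0.042 m and z of each of gear_large, gear_small in the frame of gear_tray below 0.03 m and x of gear_small in the frame of gear_tray between -0.06 and 0.06 m and y of gear_small in the frame of gear_tray between -0.042 and 0.042 m), for 0.2 s.
At the end, for the whole second after the job is handed in: The tray with the gears stands flat and at rest on the scale's pan, its centre within 20 mm of the pan's centre and its long side within 15 degrees of the pan's long side (either way round), with both gears on the floor of the tray (horizontal distance between gear_tray and scale below 0.02 m and angle between the x axis of gear_tray and the x axis of scale, either way round below 0.26 rad and height (world z) of gear_tray between 0.037 and 0.048 m and angle between gear_tray's own z axis and vertical below 0.06 rad and linear speed of gear_tray below 0.02 m/s and x of gear_large in the frame of gear_tray between -0.06 and 0.06 m and y of gear_large in the frame of gear_tray between -0.042 and 0.042 m and z of each of gear_large, gear_small in the frame of gear_tray below 0.03 m and x of gear_small in the frame of gear_tray between -0.06 and 0.06 m and y of gear_small in the frame of gear_tray between -0.042 and 0.042 m); the robot touches nothing.
It fails at once if the gear tray tips by more than 20 degrees (angle between gear_tray's own z axis and vertical above 0.35 rad).
It fails at once if a gear leaves the tray (x of any of gear_large, gear_small in the frame of gear_tray above 0.06 m or x of any of gear_large, gear_small in the frame of gear_tray below -0.06 m or y of any of gear_large, gear_small in the frame of gear_tray above 0.042 m or y of any of gear_large, gear_small in the frame of gear_tray below -0.042 m or z of any of gear_large, gear_small in the frame of gear_tray above 0.05 m or z of any of gear_large, gear_small in the frame of gear_tray below -0.01 m).
It fails at once if the tray is dropped or thrown on the scale: it moves faster than 0.5 m/s close above the pan (linear speed of gear_tray above 0.5 m/s and horizontal distance between gear_tray and scale below 0.06 m and height (world z) of gear_tray below 0.12 m).
It also fails if it takes over 42 s, if anything falls off the work surface, if the arm or the gripper's body presses on something with over 40 N, if the wrist force passes 120 N, or if a joint passes its speed limit or range.

## Working session

There is one attempt and no reset: what is moved stays moved. The work goes in short steps, Python scripts to look and compute and a shell command to move; the robot and the scene stay as the last step left them, time stands still between calls to the robot, and variables do not carry over. Pictures are saved under pics/ and viewed, at most 10 in all, crops included, and the job is handed in when it is done.

```bash
mkdir -p pics; python3 - <<'E'
from bench import manip, viewer
import cv2,numpy as np
for n in("top","side"):
    p,d=viewer.grab_frame(n); np.savez(f"{n}0.npz",p=p,d=d); cv2.imwrite(f"pics/{n}0.png",p[:,:,::-1])
    c=viewer.get_calibration(n); print(n,c)
s=manip.sense(); print(s['time'],s['tool_pos'],s['orientation'],s['gripper_width'])
E
```

```text
top {'fx': 426.4221711764177, 'fy': 426.4221711764177, 'cx': 314.71527491692393, 'cy': 200.07943688708403, 'R': array([[-0.12348071, -0.9923282 , -0.00610464],
       [-0.97044725,  0.12203863, -0.20817952],
       [ 0.20732741, -0.01978192, -0.97807158]]), 't': array([0.1775655 , 0.51465733, 0.88894136])}
side {'fx': 364.51042164757473, 'fy': 364.51042164757473, 'cx': 317.31181217908994, 'cy': 204.0659649228707, 'R': array([[-0.82568437, -0.56405823,  0.00914498],
       [-0.33894033,  0.48306143, -0.80732343],
       [ 0.45095984, -0.66969394, -0.59003835]]), 't': array([0.48952539, 0.15457559, 0.69750137])}
0.1 [ 0.13933128 -0.50578695  0.23058095] [-7.30733337e-04  9.90979444e-01  1.34011928e-01 -1.04798537e-04] 0.08534664087284498
```

View pics/top0.png

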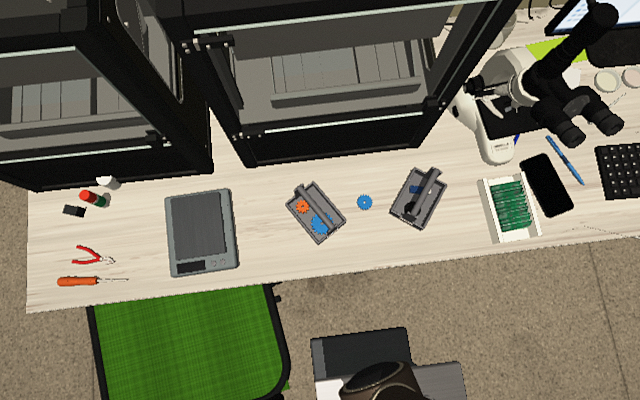

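View pics/side0.png

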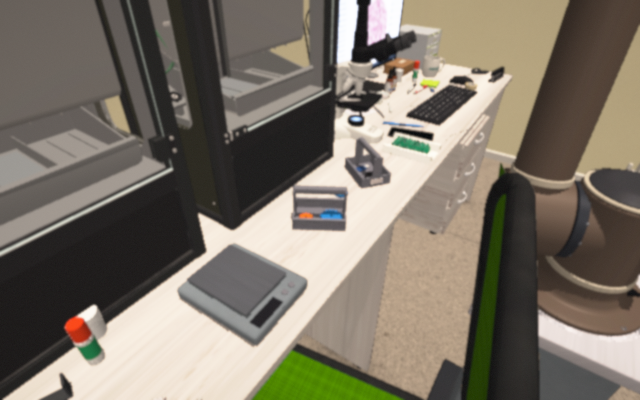

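Candidates (top view): tray at (315,212) holds an orange and a blue gear. Tray at (418,198) holds dark items, probably the cap and stick. A loose blue gear lies on the desk at (364,202), which looks like the wrong-size decoy. The tray at (315,212) fits, and I'll confirm it in an enlarged crop together with measurements.

```bash
cat > h.py <<'E'
import numpy as np
from bench import viewer
def cloud(n,d):
    c=viewer.get_calibration(n); v,u=np.mgrid[:400,:640]
    P=np.stack([(u-c['cx'])/c['fx']*d,(v-c['cy'])/c['fy']*d,d],-1)
    return (P-c['t'])@c['R']
def ray(n,u,v,z):
    c=viewer.get_calibration(n); R=c['R']; o=-R.T@c['t']
    r=R.T@np.array([(u-c['cx'])/c['fx'],(v-c['cy'])/c['fy'],1]); return o+r*(z-o[2])/r[2]
E
python3 - <<'E'
import cv2,numpy as np
from h import *
out=[]
for n,(a,b,c,d) in dict(top=(275,165,455,255),side=(270,130,400,240)).items():
    Z=np.load(f"{n}0.npz");p=Z['p'];P=cloud(n,Z['d']);ok=Z['d']>0
    out.append(cv2.resize(p[b:d,a:c,::-1],(600,290),interpolation=cv2.INTER_CUBIC))
    x,y,z=P[...,0],P[...,1],P[...,2]
    v,u=np.mgrid[:400,:640]
    boxes=dict(handle=(280,175,352,248,.075,.1),trayall=(280,175,352,248,.012,.1),pan=(160,180,245,280,.036,.05),loose=(354,192,376,212,.004,.02)) if n=='top' else dict(handle=(285,180,352,235,.075,.1),pan=(175,240,310,340,.036,.05))
    for k,(u0,v0,u1,v1,z0,z1) in boxes.items():
        m=ok&(u>u0)&(u<u1)&(v>v0)&(v<v1)&(z>z0)&(z<z1)
        if m.sum()<6: print(n,k,'few');continue
        q=P[m][:,:2].astype(np.float32);r=cv2.minAreaRect(q*1000)
        print(n,k,m.sum(),'medz',np.median(z[m]).round(4),'max',np.percentile(z[m],97).round(4),'rect',np.round(r[0],1),np.round(r[1],1),round(r[2],1))
    hsv=cv2.cvtColor(p,cv2.COLOR_RGB2HSV)
    for k,lo,hi in(('blue',95,115),('orange',3,18)):
        m=((hsv[...,0]>=lo)&(hsv[...,0]<=hi)&(hsv[...,1]>130)&(hsv[...,2]>90)&(u>275)&(u<400)&(v>170)&(v<250)).astype(np.uint8)
        N,_,st,ce=cv2.connectedComponentsWithStats(m)
        for i in range(1,N):
            if st[i,4]>15: print(n,k,st[i],ce[i].round(1),ray(n,*ce[i],.012).round(3))
    # display: darkest in scale
cv2.imwrite('pics/crop0.png',np.vstack(out))
E
```

```text
top handle 411 medz 0.0886 max 0.0925 rect [510.7 115. ] [120.1  24.6] 32.5
top trayall 1187 medz 0.0322 max 0.0916 rect [510.3 114. ] [121.8  86.7] 32.2
top pan 3077 medz 0.0423 max 0.0453 rect [500.6 378. ] [163.4 110.3] 2.0
top loose 158 medz 0.0063 max 0.0099 rect [524.1  -3. ] [35.3 33.3] 85.0
top blue [357 195  15  15 151] [364.3 201.8] [ 0.523 -0.002  0.012]
top blue [325 213   7   7  17] [328.2 216.1] [0.501 0.085 0.012]
top blue [311 214  18  21 196] [318.5 225.1] [0.483 0.11  0.012]
top orange [296 200  13  14 127] [302.2 206.2] [0.531 0.142 0.012]
side handle 448 medz 0.0858 max 0.0911 rect [508.6 114.6] [119.1  19.5] 32.8
side pan 3863 medz 0.0426 max 0.0443 rect [543.3 376.1] [204.1 110.9] 1.6
side blue [320 210  22   9 131] [330.7 214.4] [0.491 0.094 0.012]
side orange [299 213  14   5  61] [305.4 215.1] [0.537 0.13  0.012]
```

View pics/crop0.png

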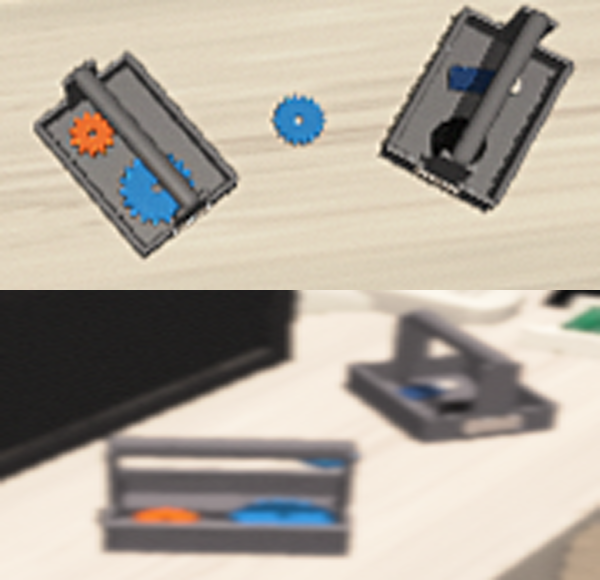

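The crop confirms it: the tray at (315,212) holds the orange small gear and the large blue gear (the loose one on the desk is about 34 mm, a decoy). The other tray holds the cap and stick. Next I'll locate the pan exactly by colour.

```bash
python3 - <<'E'
import cv2,numpy as np
from h import *
for n,(u0,v0,u1,v1) in dict(top=(160,180,245,280),side=(175,240,310,340)).items():
    p=np.load(f"{n}0.npz")['p']; g=cv2.cvtColor(p,cv2.COLOR_RGB2GRAY)
    print([g[r,u0+42] if n=='top' else g[r,245] for r in range(v0,v1,3)])
    for lo,hi in((60,85),(55,95),(40,92)):
        m=np.zeros_like(g); m[v0:v1,u0:u1]=((g>=lo)&(g<=hi))[v0:v1,u0:u1]
        m=cv2.morphologyEx(m,cv2.MORPH_OPEN,np.ones((5,5)))
        N,_,st,ce=cv2.connectedComponentsWithStats(m)
        if N<2: continue
        i=1+np.argmax(st[1:,4]);vv,uu=np.where(_==i)
        W=np.array([ray(n,a,b,.042)[:2] for a,b in zip(uu,vv)],np.float32)
        r=cv2.minAreaRect(W*1000);print(n,lo,hi,st[i],np.round(r[0],1),np.round(r[1],1),round(r[2],1))
for n in('top',):
    p=np.load("top0.npz")['p'][175:285,155:255,::-1];q=np.load("side0.npz")['p'][235:345,170:320,::-1]
    cv2.imwrite('pics/crop1.png',np.hstack([cv2.resize(p,(300,330)),cv2.resize(q,(450,330))]))
E
```

```text
[np.uint8(208), np.uint8(208), np.uint8(217), np.uint8(220), np.uint8(99), np.uint8(77), np.uint8(77), np.uint8(75), np.uint8(80), np.uint8(78), np.uint8(77), np.uint8(78), np.uint8(86), np.uint8(84), np.uint8(85), np.uint8(83), np.uint8(82), np.uint8(84), np.uint8(85), np.uint8(83), np.uint8(80), np.uint8(81), np.uint8(82), np.uint8(84), np.uint8(82), np.uint8(66), np.uint8(143), np.uint8(32), np.uint8(34), np.uint8(33), np.uint8(103), np.uint8(141), np.uint8(207), np.uint8(205)]
top 60 85 [ 171  193   49   66 1887] [513.2 377.9] [136.6 107.6] 1.6Traceback (most recent call last):
  File "<stdin>", line 12, in <module>
  File "h.py", line 8, in ray
    c=viewer.get_calibration(n); R=c['R']; o=-R.T@c['t']
ValueError: time passes only in moves, steps and waits
```

```bash
python3 - <<'E'
import cv2,numpy as np,pickle
from bench import viewer
pickle.dump({n:viewer.get_calibration(n) for n in("top","side")},open('cal.pkl','wb'))
E
sed -i 's/^from bench import viewer/import pickle; CAL=pickle.load(open("cal.pkl","rb"))/; s/viewer.get_calibration(n)/CAL[n]/' h.py
python3 - <<'E'
import cv2,numpy as np
from h import *
for n,(u0,v0,u1,v1) in dict(top=(160,180,245,280),side=(175,240,310,340)).items():
    Z=np.load(f"{n}0.npz");p=Z['p']; g=cv2.cvtColor(p,cv2.COLOR_RGB2GRAY)
    P=cloud(n,Z['d']);x,y,z=P[...,0],P[...,1],P[...,2]
    for a in np.arange(-.4,.5,.1):
        m=(Z['d']>0)&(y>a)&(y<a+.1)&(z>.06)&(z<.6)&(x>.25); 
        if m.sum()>5: print(n,round(a,1),'min x of tall',np.percentile(x[m],1).round(3),end=';')
    print()
    for lo,hi in((60,88),(55,95),(60,100)):
        m=np.zeros_like(g); m[v0:v1,u0:u1]=((g>=lo)&(g<=hi))[v0:v1,u0:u1]
        m=cv2.morphologyEx(m,cv2.MORPH_OPEN,np.ones((5,5)))
        N,L,st,ce=cv2.connectedComponentsWithStats(m)
        if N<2: continue
        i=1+np.argmax(st[1:,4]);vv,uu=np.where(L==i)
        W=np.array([ray(n,a,b,.042)[:2] for a,b in zip(uu,vv)],np.float32)
        r=cv2.minAreaRect(W*1000);print(n,lo,hi,st[i],np.round(r[0],1),np.round(r[1],1),round(r[2],1))
E
python3 -m creep '[{"jaw":1,"translation":[0,0,0],"twist":[0,0,-0.86]},{"jaw":1,"translation":[0,0,0],"twist":[0,0,-0.86]},{"jaw":1,"translation":[0,0,0],"twist":[0,0,-0.85]},{"jaw":1,"translation":[0,0,0],"twist":[0,0,-0.85]}]' 30
```

```text
top -0.4 min x of tall 0.522;top -0.3 min x of tall 0.546;top -0.2 min x of tall 0.503;top -0.1 min x of tall 0.475;top -0.0 min x of tall 0.474;top 0.1 min x of tall 0.512;top 0.2 min x of tall 0.632;top 0.3 min x of tall 0.629;top 0.4 min x of tall 0.637;
top 60 88 [ 171  193   53   66 2890] [512.1 378. ] [138.6 108.1] 1.6
top 55 95 [ 171  192   54   67 3018] [512.4 377.8] [139.2 108.4] 1.7
top 60 100 [ 171  192   54   67 3035] [511.4 378.2] [141.1 108.7] 1.7
side -0.4 min x of tall 0.522;side -0.3 min x of tall 0.554;side -0.2 min x of tall 0.502;side -0.1 min x of tall 0.469;side -0.0 min x of tall 0.466;side 0.1 min x of tall 0.495;side 0.2 min x of tall 0.634;side 0.3 min x of tall 0.624;side 0.4 min x of tall 0.637;
time: 0.43
tool_pos: [0.1394, -0.5059, 0.2308]
orientation: [-0.0, 0.96, 0.282, 0.0]
force: [0.1, 0.2, 0.0]
gripper_width: 0.085
grasp_force: 0.0
```

```bash

python3 -m creep '[{"jaw":1,"translation":[0.04,-0.02,0],"twist":[0,0,0]},{"jaw":1,"translation":[0.08,-0.04,0],"twist":[0,0,0]},{"jaw":1,"translation":[0.08,-0.04,0],"twist":[0,0,0]},{"jaw":1,"translation":[0.08,-0.04,0],"twist":[0,0,0]},{"jaw":1,"translation":[0.08,-0.04,0],"twist":[0,0,0]},{"jaw":1,"translation":[0.08,-0.04,0],"twist":[0,0,0]},{"jaw":1,"translation":[0.08,-0.04,0],"twist":[0,0,0]},{"jaw":1,"translation":[0.08,-0.04,0],"twist":[0,0,0]}]'
python3 -m creep '[{"jaw":1,"translation":[0.08,-0.04,0],"twist":[0,0,0]},{"jaw":1,"translation":[0.08,-0.04,0],"twist":[0,0,0]},{"jaw":1,"translation":[0.08,-0.04,0],"twist":[0,0,0]},{"jaw":1,"translation":[0.08,-0.04,0],"twist":[0,0,0]},{"jaw":1,"translation":[0.08,-0.04,0],"twist":[0,0,0]},{"jaw":1,"translation":[0.08,-0.04,0],"twist":[0,0,0]},{"jaw":1,"translation":[0.08,-0.04,0],"twist":[0,0,0]},{"jaw":1,"translation":[0.06,-0.03,0],"twist":[0,0,0]}]'
```

```text
time: 1.1
tool_pos: [0.2776, -0.2743, 0.2311]
orientation: [-0.0, 0.96, 0.28, -0.0]
force: [0.4, -1.1, 0.2]
gripper_width: 0.0853
grasp_force: 0.0
time: 1.77
tool_pos: [0.4206, -0.0357, 0.231]
orientation: [-0.0, 0.96, 0.281, 0.0]
force: [0.8, -0.4, 0.2]
gripper_width: 0.0858
grasp_force: 0.0
```

```bash

python3 -m creep '[{"jaw":1,"translation":[0.07,-0.04,0],"twist":[0,0,0]},{"jaw":1,"translation":[0.08,-0.04,0],"twist":[0,0,0]},{"jaw":1,"translation":[0.08,-0.04,0],"twist":[0,0,0]},{"jaw":1,"translation":[0.08,-0.04,0],"twist":[0,0,0]},{"jaw":1,"translation":[0.06,-0.03,0],"twist":[0,0,0]},{"jaw":1,"translation":[0.02,-0.01,0],"twist":[0,0,0]},{"jaw":1,"translation":[0,0,0.05],"twist":[0,0,0]},{"jaw":1,"translation":[0,0,0.05],"twist":[0,0,0]}]'
python3 -m creep '[{"jaw":1,"translation":[0,0,0.05],"twist":[0,0,0]},{"jaw":1,"translation":[0,0,0.05],"twist":[0,0,0]},{"jaw":1,"translation":[0,0,0],"twist":[0,0,0]},{"jaw":1,"translation":[0,0,0],"twist":[0,0,0]}]'
```

```text
time: 2.43
tool_pos: [0.5091, 0.1138, 0.1912]
orientation: [0.0, 0.96, 0.281, 0.001]
force: [-0.2, -0.3, -1.1]
gripper_width: 0.0853
grasp_force: 0.0
time: 2.77
tool_pos: [0.5074, 0.1125, 0.1506]
orientation: [-0.0, 0.96, 0.28, -0.001]
force: [0.8, 0.2, 0.5]
gripper_width: 0.0851
grasp_force: 0.0
```

```bash

python3 -m creep '[{"jaw":1,"translation":[0.007,0,0.03],"twist":[0,0,0]},{"jaw":1,"translation":[0,0,0.04],"twist":[0,0,0]},{"jaw":1,"translation":[0,0,0.04],"twist":[0,0,0]},{"jaw":1,"translation":[0,0,0.04],"twist":[0,0,0]},{"jaw":1,"translation":[0,0,0.03],"twist":[0,0,0]},{"jaw":1,"translation":[0,0,0.02],"twist":[0,0,0]},{"jaw":1,"translation":[0,0,0.02],"twist":[0,0,0]},{"jaw":1,"translation":[0,0,0],"twist":[0,0,0]}]'
python3 - <<'E'
import cv2
from bench import viewer
a=viewer.grab_frame("top")[0][130:270,250:400,::-1];b=viewer.grab_frame("side")[0][130:270,250:400,::-1]
cv2.imwrite('pics/grasp.png',cv2.hconcat([cv2.resize(a,(400,373)),cv2.resize(b,(400,373))]))
E
```

```text
time: 3.43
tool_pos: [0.5106, 0.1144, 0.0629]
orientation: [0.0, 0.96, 0.28, -0.0]
force: [-0.9, -0.1, -0.0]
gripper_width: 0.0852
grasp_force: 0.0
```

View pics/grasp.png

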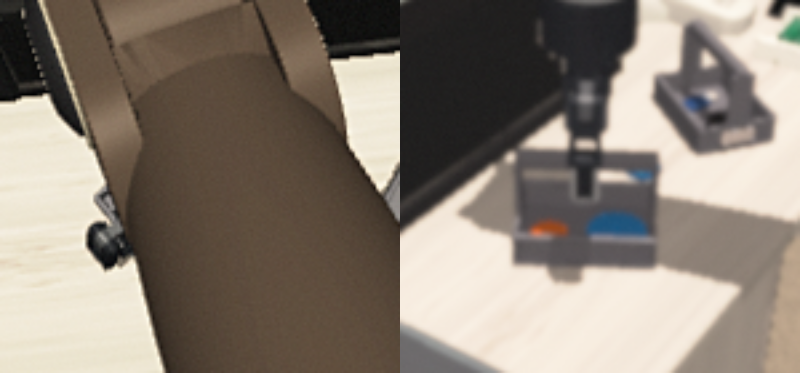

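The side view shows the fingers straddling the handle at its middle (crop pixel 585,170). The top view is blocked by the arm. I'll close the gripper now.

```bash

python3 -m creep '[{"jaw":0,"translation":[0,0,0],"twist":[0,0,0]},{"jaw":0,"translation":[0,0,0],"twist":[0,0,0]},{"jaw":0,"translation":[0,0,0],"twist":[0,0,0]},{"jaw":0,"translation":[0,0,0],"twist":[0,0,0]},{"jaw":0,"translation":[0,0,0],"twist":[0,0,0]},{"jaw":0,"translation":[0,0,0],"twist":[0,0,0]},{"jaw":0,"translation":[0,0,0],"twist":[0,0,0]},{"jaw":0,"translation":[0,0,0],"twist":[0,0,0]}]' 60
python3 -m creep '[{"jaw":0,"translation":[0,0,0],"twist":[0,0,0]},{"jaw":0,"translation":[0,0,0],"twist":[0,0,0]},{"jaw":0,"translation":[0,0,0],"twist":[0,0,0]},{"jaw":0,"translation":[0,0,0],"twist":[0,0,0]}]'
```

```text
time: 4.2
tool_pos: [0.5107, 0.1146, 0.0631]
orientation: [-0.0, 0.96, 0.28, -0.0]
force: [0.8, -0.0, -1.0]
gripper_width: 0.0131
grasp_force: 60.5
time: 4.53
tool_pos: [0.5107, 0.1147, 0.0631]
orientation: [-0.0, 0.96, 0.28, -0.0]
force: [0.2, -0.4, -1.5]
gripper_width: 0.0129
grasp_force: 60.3
```

Gripped firmly; lifting slowly.

```bash

python3 -m creep '[{"jaw":0,"translation":[0,0,-0.004],"twist":[0,0,0]},{"jaw":0,"translation":[0,0,-0.008],"twist":[0,0,0]},{"jaw":0,"translation":[0,0,-0.014],"twist":[0,0,0]},{"jaw":0,"translation":[0,0,-0.02],"twist":[0,0,0]},{"jaw":0,"translation":[0,0,-0.02],"twist":[0,0,0]},{"jaw":0,"translation":[0,0,-0.02],"twist":[0,0,0]},{"jaw":0,"translation":[0,0,-0.02],"twist":[0,0,0]},{"jaw":0,"translation":[0,0,-0.02],"twist":[0,0,0]}]'
python3 -m creep '[{"jaw":0,"translation":[0,0,-0.02],"twist":[0,0,0]},{"jaw":0,"translation":[0,0,-0.02],"twist":[0,0,0]},{"jaw":0,"translation":[0,0,-0.02],"twist":[0,0,0]},{"jaw":0,"translation":[0,0,-0.02],"twist":[0,0,0]},{"jaw":0,"translation":[0,0,-0.02],"twist":[0,0,0]},{"jaw":0,"translation":[0,0,-0.014],"twist":[0,0,0]},{"jaw":0,"translation":[0,0,-0.01],"twist":[0,0,0]},{"jaw":0,"translation":[0,0,0],"twist":[0,0,0]}]'
python3 - <<'E'
import cv2
from bench import viewer
b=viewer.grab_frame("side")[0][100:270,230:430,::-1]
cv2.imwrite('pics/lift.png',cv2.resize(b,(600,510)))
E
```

```text
time: 5.2
tool_pos: [0.5111, 0.1147, 0.1149]
orientation: [0.0, 0.96, 0.28, 0.0]
force: [0.8, 0.5, -2.4]
gripper_width: 0.0128
grasp_force: 60.3
time: 5.87
tool_pos: [0.5113, 0.1148, 0.1643]
orientation: [0.0, 0.96, 0.28, 0.001]
force: [0.7, -0.3, -2.9]
gripper_width: 0.0132
grasp_force: 60.3
```

View pics/lift.png

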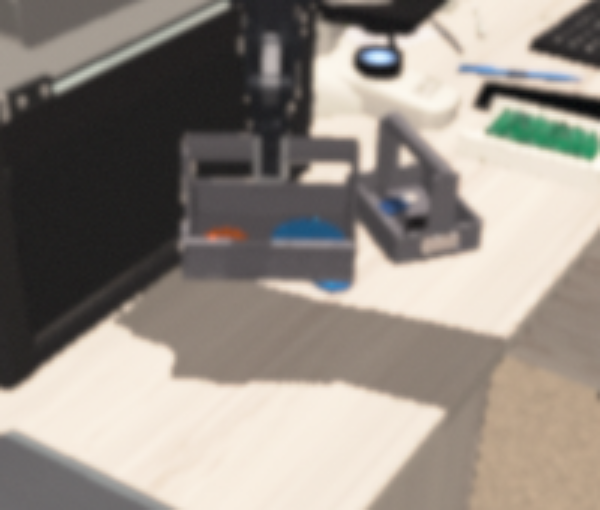

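Tray hangs level with both gears inside (orange at crop 225,235, blue at 310,230). Turning it square, then carrying.

```bash

python3 -m creep '[{"jaw":0,"translation":[0,0,0],"twist":[0,0,0.2]},{"jaw":0,"translation":[0,0,0],"twist":[0,0,0.4]},{"jaw":0,"translation":[0,0,0],"twist":[0,0,0.4]},{"jaw":0,"translation":[0,0,0],"twist":[0,0,0.4]},{"jaw":0,"translation":[0,0,0],"twist":[0,0,0.4]},{"jaw":0,"translation":[0,0,0],"twist":[0,0,0.4]},{"jaw":0,"translation":[0,0,0],"twist":[0,0,0.4]},{"jaw":0,"translation":[0,0,0],"twist":[0,0,0.4]}]'
python3 -m creep '[{"jaw":0,"translation":[0,0,0],"twist":[0,0,0.4]},{"jaw":0,"translation":[0,0,0],"twist":[0,0,0.4]},{"jaw":0,"translation":[0,0,0],"twist":[0,0,0.4]},{"jaw":0,"translation":[0,0,0],"twist":[0,0,0.4]},{"jaw":0,"translation":[0,0,0],"twist":[0,0,0.4]},{"jaw":0,"translation":[0,0,0],"twist":[0,0,0.4]},{"jaw":0,"translation":[0,0,0],"twist":[0,0,0.4]},{"jaw":0,"translation":[0,0,0],"twist":[0,0,0.36]}]'
python3 -m creep '[{"jaw":0,"translation":[0,-0.01,0],"twist":[0,0,0]},{"jaw":0,"translation":[0.001,-0.02,0],"twist":[0,0,0]},{"jaw":0,"translation":[0.001,-0.03,0],"twist":[0,0,0]},{"jaw":0,"translation":[0.001,-0.03,0],"twist":[0,0,0]},{"jaw":0,"translation":[0.001,-0.03,0],"twist":[0,0,0]},{"jaw":0,"translation":[0.001,-0.03,0],"twist":[0,0,0]},{"jaw":0,"translation":[0.001,-0.03,0],"twist":[0,0,0]},{"jaw":0,"translation":[0.001,-0.03,0],"twist":[0,0,0]}]'
python3 -m creep '[{"jaw":0,"translation":[0.001,-0.03,0],"twist":[0,0,0]},{"jaw":0,"translation":[0.001,-0.03,0],"twist":[0,0,0]},{"jaw":0,"translation":[0.001,-0.03,0],"twist":[0,0,0]},{"jaw":0,"translation":[0.001,-0.03,0],"twist":[0,0,0]},{"jaw":0,"translation":[0.001,-0.03,0],"twist":[0,0,0]},{"jaw":0,"translation":[0.001,-0.03,0],"twist":[0,0,0]},{"jaw":0,"translation":[0.001,-0.03,0],"twist":[0,0,0]},{"jaw":0,"translation":[0.001,-0.03,0],"twist":[0,0,0]}]'
```

```text
time: 6.58
tool_pos: [0.5105, 0.1146, 0.1626]
orientation: [0.0, 0.989, 0.151, -0.001]
force: [-0.3, 0.4, -1.1]
gripper_width: 0.0129
grasp_force: 60.3
time: 7.25
tool_pos: [0.5185, 0.0636, 0.1633]
orientation: [-0.02, 0.999, 0.05, -0.003]
force: [-0.4, -0.0, -2.1]
gripper_width: 0.0129
grasp_force: 60.3
time: 7.92
tool_pos: [0.5158, 0.1082, 0.1679]
orientation: [-0.036, 0.996, 0.083, -0.005]
force: [-0.4, -0.3, -2.3]
gripper_width: 0.013
grasp_force: 60.3
time: 8.58
tool_pos: [0.5098, 0.1558, 0.1764]
orientation: [-0.054, 0.992, 0.118, -0.008]
force: [-0.5, 0.3, -1.8]
gripper_width: 0.0132
grasp_force: 60.3
```

The pose departed from the command: the TCP shifted about 50 mm and the tool is tilting. I'm stopping to inspect.

```bash

python3 - <<'E'
import cv2,numpy as np
from bench import viewer,manip
s=manip.sense()
for k in('time','qpos','qvel','tau','tool_pos','orientation','force','wrist_torque'): print(k,np.round(s[k],4))
b=viewer.grab_frame("side")[0][:,:,::-1];a=viewer.grab_frame("top")[0][:,:,::-1]
cv2.imwrite('pics/odd.png',cv2.hconcat([cv2.resize(a[50:300,150:450],(400,333)),cv2.resize(b[50:300,150:450],(400,333))]))
E
```

```text
time 8.5833
qpos [ 0.2362  0.1478 -0.138   1.2887  0.1092  3.1406]
qvel [0.1053 0.0137 0.046  0.0319 0.0555 0.0065]
tau [-6.68100e-01 -4.60841e+01  3.59396e+01 -1.77000e-02  3.76900e-01
  4.00000e-04]
tool_pos [0.5098 0.1558 0.1764]
orientation [-0.054   0.9915  0.118  -0.0082]
force [-0.4547  0.2739 -1.834 ]
wrist_torque [-0.147  -0.0176 -0.0826]
```

View pics/odd.png

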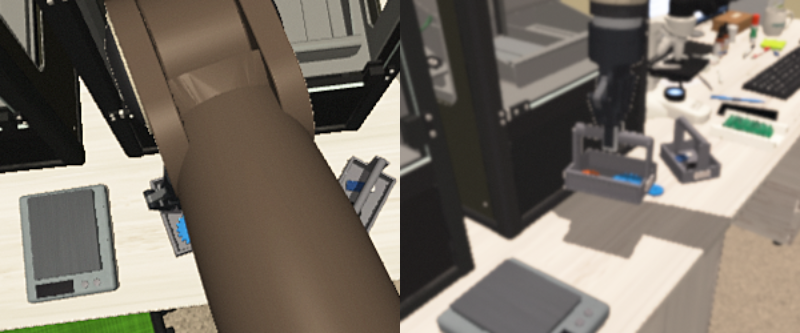

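Joint 6 has reached its end stop at 3.14 rad (q6 = q1 + π − yaw), so that turning direction is blocked. The scale accepts the tray either way round, so I'll level the tray and turn it the other way, to yaw ≈ 181.7°.

```bash
cat > go.py <<'E'
import numpy as np,sys
from scipy.spatial.transform import Rotation as R
from bench import manip
def todo(pos,yaw):
    s=manip.sense();w,x,y,z=s['orientation'];C=R.from_quat([x,y,z,w])
    D=R.from_euler('z',yaw,degrees=True)*R.from_euler('x',180,degrees=True)
    X=C.as_matrix()[:,0]
    print('yaw',np.degrees(np.arctan2(X[1],X[0])).round(2),'tilt deg',np.degrees(np.arccos(-C.as_matrix()[2,2])).round(2),
     'q6',s['qpos'][5].round(3),'pos',s['tool_pos'].round(4))
    d=np.array(pos)-s['tool_pos']
    print('twist units',np.round(np.degrees((C.inv()*D).as_rotvec())/5,3),'shift units now',np.round(C.inv().apply(d)/.4,4),'shift units after turn',np.round(D.inv().apply(d)/.4,4))
todo(eval(sys.argv[1]),float(sys.argv[2]))
E
python3 go.py '[.48,.1558,.17]' 28; python3 go.py '[.48,.1558,.17]' 32
```

```text
yaw 13.61 tilt deg 6.26 q6 3.141 pos [0.5099 0.156  0.1765]
twist units [-1.249 -0.121 -2.877] shift units now [-0.0728 -0.0151  0.0183] shift units after turn [-0.0663 -0.0346  0.0163]
yaw 13.61 tilt deg 6.26 q6 3.141 pos [0.5099 0.156  0.1765]
twist units [-1.246 -0.164 -3.676] shift units now [-0.0728 -0.0151  0.0183] shift units after turn [-0.0637 -0.0391  0.0163]
```

```bash

python3 -m creep '[{"jaw":0,"translation":[0,0,0],"twist":[-0.1,-0.01,-0.22]},{"jaw":0,"translation":[0,0,0],"twist":[-0.15,-0.015,-0.36]},{"jaw":0,"translation":[0,0,0],"twist":[-0.18,-0.015,-0.4]},{"jaw":0,"translation":[0,0,0],"twist":[-0.18,-0.02,-0.4]},{"jaw":0,"translation":[0,0,0],"twist":[-0.18,-0.02,-0.4]},{"jaw":0,"translation":[0,0,0],"twist":[-0.18,-0.02,-0.4]},{"jaw":0,"translation":[0,0,0],"twist":[-0.15,-0.015,-0.4]},{"jaw":0,"translation":[0,0,0],"twist":[-0.12,-0.01,-0.3]}]'
python3 -m creep '[{"jaw":0,"translation":[0,0,0],"twist":[0,0,0]},{"jaw":0,"translation":[0,0,0],"twist":[0,0,0]}]' >/dev/null
python3 go.py '[.48,.20,.17]' 181.7
```

```text
time: 9.35
tool_pos: [0.5099, 0.1552, 0.1763]
orientation: [0.0, 0.97, 0.243, -0.001]
force: [0.6, 0.4, -2.0]
gripper_width: 0.0132
grasp_force: 60.3
yaw 27.95 tilt deg 0.07 q6 2.949 pos [0.5098 0.1553 0.1763]
twist units [-1.8000e-02 -4.0000e-03 -3.0749e+01] shift units now [-0.0135 -0.1336  0.0158] shift units after turn [0.0713 0.1139 0.0157]
```

```bash

python3 -m creep '[{"jaw":0,"translation":[-0.007,-0.004,0],"twist":[0,0,0]},{"jaw":0,"translation":[-0.014,-0.007,0],"twist":[0,0,0]},{"jaw":0,"translation":[-0.022,-0.012,0],"twist":[0,0,0]},{"jaw":0,"translation":[-0.022,-0.012,0],"twist":[0,0,0]},{"jaw":0,"translation":[-0.015,-0.008,0],"twist":[0,0,0]},{"jaw":0,"translation":[-0.008,-0.004,0],"twist":[0,0,0]},{"jaw":0,"translation":[0,0,0],"twist":[0,0,0]}]'
python3 -m creep '[{"jaw":0,"translation":[0,0,0],"twist":[0,0,-0.3]},{"jaw":0,"translation":[0,0,0],"twist":[0,0,-0.6]},{"jaw":0,"translation":[0,0,0],"twist":[0,0,-0.8]},{"jaw":0,"translation":[0,0,0],"twist":[0,0,-0.8]},{"jaw":0,"translation":[0,0,0],"twist":[0,0,-0.8]},{"jaw":0,"translation":[0,0,0],"twist":[0,0,-0.8]},{"jaw":0,"translation":[0,0,0],"twist":[0,0,-0.8]},{"jaw":0,"translation":[0,0,0],"twist":[0,0,-0.8]}]'
python3 go.py '[.512,.378,.17]' 181.7
```

```text
time: 10.1
tool_pos: [0.469, 0.1554, 0.1767]
orientation: [-0.0, 0.97, 0.242, -0.0]
force: [0.6, 0.3, -2.1]
gripper_width: 0.0133
grasp_force: 60.3
time: 10.77
tool_pos: [0.4703, 0.1554, 0.1764]
orientation: [-0.0, 0.88, 0.474, -0.0]
force: [0.6, 0.9, -2.9]
gripper_width: 0.0131
grasp_force: 60.3
yaw 56.65 tilt deg 0.04 q6 2.472 pos [0.4703 0.1554 0.1764]
twist units [-8.0000e-03 -7.0000e-03 -2.5011e+01] shift units now [ 0.5221 -0.2188  0.016 ] shift units after turn [-0.1208  0.5531  0.016 ]
```

Position and level hold during the turn this way; continuing it.

```bash

python3 -m creep '[{"jaw":0,"translation":[0,0,0],"twist":[0,0,-0.8]},{"jaw":0,"translation":[0,0,0],"twist":[0,0,-0.8]},{"jaw":0,"translation":[0,0,0],"twist":[0,0,-0.8]},{"jaw":0,"translation":[0,0,0],"twist":[0,0,-0.8]},{"jaw":0,"translation":[0,0,0],"twist":[0,0,-0.8]},{"jaw":0,"translation":[0,0,0],"twist":[0,0,-0.8]},{"jaw":0,"translation":[0,0,0],"twist":[0,0,-0.8]},{"jaw":0,"translation":[0,0,0],"twist":[0,0,-0.8]}]'
python3 -m creep '[{"jaw":0,"translation":[0,0,0],"twist":[0,0,-0.8]},{"jaw":0,"translation":[0,0,0],"twist":[0,0,-0.8]},{"jaw":0,"translation":[0,0,0],"twist":[0,0,-0.8]},{"jaw":0,"translation":[0,0,0],"twist":[0,0,-0.8]},{"jaw":0,"translation":[0,0,0],"twist":[0,0,-0.8]},{"jaw":0,"translation":[0,0,0],"twist":[0,0,-0.8]},{"jaw":0,"translation":[0,0,0],"twist":[0,0,-0.8]},{"jaw":0,"translation":[0,0,0],"twist":[0,0,-0.8]}]'
python3 go.py '[.512,.378,.17]' 181.7
```

```text
time: 11.43
tool_pos: [0.4703, 0.1554, 0.1764]
orientation: [-0.0, 0.715, 0.699, -0.0]
force: [-0.1, 0.8, -2.9]
gripper_width: 0.0129
grasp_force: 60.3
time: 12.1
tool_pos: [0.4703, 0.1554, 0.1764]
orientation: [-0.0, 0.495, 0.869, -0.0]
force: [-0.7, 0.0, -1.9]
gripper_width: 0.0133
grasp_force: 60.3
yaw 120.64 tilt deg 0.04 q6 1.355 pos [0.4703 0.1554 0.1764]
twist units [-3.0000e-03 -8.0000e-03 -1.2211e+01] shift units now [0.4256 0.3733 0.0159] shift units after turn [-0.1207  0.5531  0.0159]
```

```bash

python3 -m creep '[{"jaw":0,"translation":[0,0,0],"twist":[0,0,-0.8]},{"jaw":0,"translation":[0,0,0],"twist":[0,0,-0.8]},{"jaw":0,"translation":[0,0,0],"twist":[0,0,-0.8]},{"jaw":0,"translation":[0,0,0],"twist":[0,0,-0.8]},{"jaw":0,"translation":[0,0,0],"twist":[0,0,-0.8]},{"jaw":0,"translation":[0,0,0],"twist":[0,0,-0.8]},{"jaw":0,"translation":[0,0,0],"twist":[0,0,-0.8]},{"jaw":0,"translation":[0,0,0],"twist":[0,0,-0.8]}]'
python3 -m creep '[{"jaw":0,"translation":[0,0,0],"twist":[0,0,-0.8]},{"jaw":0,"translation":[0,0,0],"twist":[0,0,-0.8]},{"jaw":0,"translation":[0,0,0],"twist":[0,0,-0.8]},{"jaw":0,"translation":[0,0,0],"twist":[0,0,-0.8]},{"jaw":0,"translation":[0,0,0],"twist":[0,0,-0.8]},{"jaw":0,"translation":[0,0,0],"twist":[0,0,-0.8]},{"jaw":0,"translation":[0,0,0],"twist":[0,0,-0.6]},{"jaw":0,"translation":[0,0,0],"twist":[0,0,-0.4]}]'
python3 -m creep '[{"jaw":0,"translation":[0,0,0],"twist":[0,0,0]},{"jaw":0,"translation":[0,0,0],"twist":[0,0,0]}]' >/dev/null
python3 go.py '[.512,.378,.17]' 181.7
```

```text
time: 12.77
tool_pos: [0.4703, 0.1554, 0.1764]
orientation: [-0.0, 0.236, 0.972, -0.0]
force: [-0.2, -0.3, -3.8]
gripper_width: 0.0132
grasp_force: 60.3
time: 13.43
tool_pos: [0.4703, 0.1554, 0.1764]
orientation: [-0.0, -0.014, 1.0, 0.0]
force: [-0.8, 0.2, -2.2]
gripper_width: 0.013
grasp_force: 60.3
yaw -178.61 tilt deg 0.05 q6 0.295 pos [0.4702 0.1554 0.1764]
twist units [ 0.002 -0.01  -0.062] shift units now [-0.118   0.5537  0.0159] shift units after turn [-0.121   0.5531  0.0159]
```

```bash

python3 -m creep '[{"jaw":0,"translation":[-0.002,0.01,0],"twist":[0,0,0]},{"jaw":0,"translation":[-0.004,0.02,0],"twist":[0,0,0]},{"jaw":0,"translation":[-0.006,0.03,0],"twist":[0,0,0]},{"jaw":0,"translation":[-0.006,0.03,0],"twist":[0,0,0]},{"jaw":0,"translation":[-0.006,0.03,0],"twist":[0,0,0]},{"jaw":0,"translation":[-0.006,0.03,0],"twist":[0,0,0]},{"jaw":0,"translation":[-0.006,0.03,0],"twist":[0,0,0]},{"jaw":0,"translation":[-0.006,0.03,0],"twist":[0,0,0]}]'
python3 -m creep '[{"jaw":0,"translation":[-0.006,0.03,0],"twist":[0,0,0]},{"jaw":0,"translation":[-0.006,0.03,0],"twist":[0,0,0]},{"jaw":0,"translation":[-0.006,0.03,0],"twist":[0,0,0]},{"jaw":0,"translation":[-0.006,0.03,0],"twist":[0,0,0]},{"jaw":0,"translation":[-0.006,0.03,0],"twist":[0,0,0]},{"jaw":0,"translation":[-0.006,0.03,0],"twist":[0,0,0]},{"jaw":0,"translation":[-0.006,0.03,0],"twist":[0,0,0]},{"jaw":0,"translation":[-0.006,0.03,0],"twist":[0,0,0]}]'
python3 go.py '[.512,.378,.12]' 181.7
```

```text
time: 14.27
tool_pos: [0.4848, 0.2414, 0.1762]
orientation: [-0.001, -0.013, 1.0, 0.0]
force: [-0.5, 0.0, -2.7]
gripper_width: 0.0129
grasp_force: 60.3
time: 14.93
tool_pos: [0.5016, 0.3374, 0.1762]
orientation: [-0.001, -0.013, 1.0, 0.0]
force: [0.1, -0.8, -2.3]
gripper_width: 0.0129
grasp_force: 60.3
yaw -178.55 tilt deg 0.07 q6 0.567 pos [0.5016 0.3374 0.1762]
twist units [ 0.    -0.014 -0.051] shift units now [-0.0286  0.1008  0.1406] shift units after turn [-0.0289  0.1006  0.1406]
```

```bash

python3 -m creep '[{"jaw":0,"translation":[-0.008,0.03,0],"twist":[0,0,0]},{"jaw":0,"translation":[-0.007,0.025,0],"twist":[0,0,0]},{"jaw":0,"translation":[-0.006,0.02,0.01],"twist":[0,0,0]},{"jaw":0,"translation":[-0.004,0.015,0.02],"twist":[0,0,0]},{"jaw":0,"translation":[-0.003,0.008,0.03],"twist":[0,0,0]},{"jaw":0,"translation":[0,0,0.03],"twist":[0,0,0]},{"jaw":0,"translation":[0,0,0.03],"twist":[0,0,0]},{"jaw":0,"translation":[0,0,0.015],"twist":[0,0,0]}]'
python3 -m creep '[{"jaw":0,"translation":[0,0,0],"twist":[0,0,0]},{"jaw":0,"translation":[0,0,0],"twist":[0,0,0]}]' >/dev/null
python3 go.py '[.512,.378,.105]' 181.7
python3 - <<'E'
import cv2,numpy as np
from bench import viewer
from h import *
o=[]
for n,(a,b,c,d) in dict(top=(130,130,290,290),side=(130,120,350,340)).items():
    p,dp=viewer.grab_frame(n);np.savez(f"{n}1.npz",p=p,d=dp);o.append(cv2.resize(p[b:d,a:c,::-1],(400,400),interpolation=cv2.INTER_CUBIC))
cv2.imwrite('pics/pre.png',cv2.hconcat(o))
P=cloud('side',dp);z=P[...,2]
m=(dp>0)&(z>.117)&(z<.15)&(abs(P[...,0]-.512)<.09)&(abs(P[...,1]-.378)<.015)
q=P[m];print('handle',m.sum(),'x',np.percentile(q[:,0],[1,99]).round(4),'y',np.percentile(q[:,1],[1,99]).round(4),np.percentile(q[:,2],98))
E
```

```text
time: 15.6
tool_pos: [0.5106, 0.3748, 0.1192]
orientation: [-0.002, -0.012, 1.0, -0.001]
force: [0.2, -0.6, -2.7]
gripper_width: 0.0131
grasp_force: 60.3
yaw -178.57 tilt deg 0.14 q6 0.608 pos [0.5113 0.3752 0.1216]
twist units [-0.009 -0.026 -0.054] shift units now [-0.0021  0.0069  0.0416] shift units after turn [-0.002   0.0069  0.0416]
handle 558 x [0.4501 0.5678] y [0.3634 0.3925] 0.14983985406593134
```

View pics/pre.png

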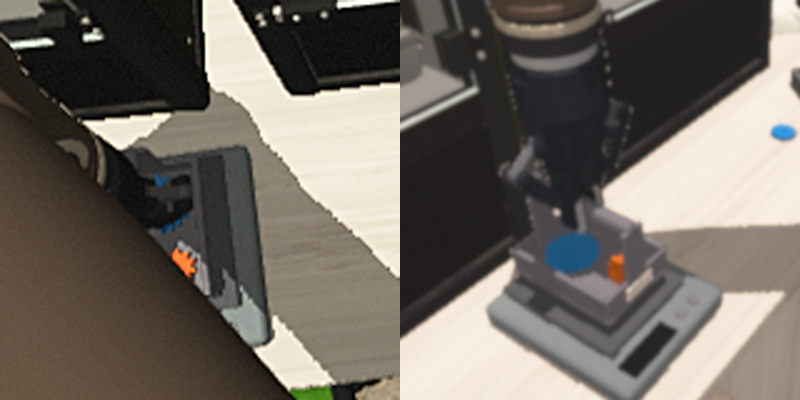

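Tray is level and centred over the pan (handle x 0.450–0.568). The blue gear lies flat (575,253); the orange one leans near an end wall (617,268) but inside. Lowering gently.

```bash

python3 -m creep '[{"jaw":0,"translation":[-0.001,0.003,0.004],"twist":[0,0,0]},{"jaw":0,"translation":[-0.001,0.003,0.006],"twist":[0,0,0]},{"jaw":0,"translation":[0,0,0.006],"twist":[0,0,0]},{"jaw":0,"translation":[0,0,0.006],"twist":[0,0,0]},{"jaw":0,"translation":[0,0,0.006],"twist":[0,0,0]},{"jaw":0,"translation":[0,0,0.004],"twist":[0,0,0]},{"jaw":0,"translation":[0,0,0.003],"twist":[0,0,0]},{"jaw":0,"translation":[0,0,0],"twist":[0,0,0]}]'
python3 go.py '[.512,.378,.105]' 181.7
```

```text
time: 16.53
tool_pos: [0.5121, 0.378, 0.1079]
orientation: [-0.001, -0.013, 1.0, -0.0]
force: [-0.4, -0.0, -2.7]
gripper_width: 0.0134
grasp_force: 60.3
yaw -178.55 tilt deg 0.09 q6 0.61 pos [0.5121 0.378  0.1079]
twist units [-0.003 -0.018 -0.05 ] shift units now [0.0004 0.     0.0072] shift units after turn [0.0004 0.     0.0072]
```

```bash

python3 -m creep '[{"jaw":0,"translation":[0,0,0.002],"twist":[0,0,0]},{"jaw":0,"translation":[0,0,0.002],"twist":[0,0,0]},{"jaw":0,"translation":[0,0,0.002],"twist":[0,0,0]},{"jaw":0,"translation":[0,0,0],"twist":[0,0,0]}]'
python3 -m creep '[{"jaw":0,"translation":[0,0,0.001],"twist":[0,0,0]},{"jaw":0,"translation":[0,0,0],"twist":[0,0,0]},{"jaw":0,"translation":[0,0,0],"twist":[0,0,0]}]'
```

```text
time: 16.87
tool_pos: [0.5123, 0.3781, 0.1058]
orientation: [-0.001, -0.013, 1.0, 0.0]
force: [-1.1, 0.1, -2.6]
gripper_width: 0.013
grasp_force: 60.3
time: 17.12
tool_pos: [0.5123, 0.3782, 0.1055]
orientation: [-0.001, -0.013, 1.0, 0.0]
force: [-0.8, 0.5, -2.2]
gripper_width: 0.0133
grasp_force: 60.3
```

```bash

python3 -m creep '[{"jaw":0,"translation":[0,0,0.001],"twist":[0,0,0]},{"jaw":0,"translation":[0,0,0.001],"twist":[0,0,0]},{"jaw":0,"translation":[0,0,0],"twist":[0,0,0]}]'
python3 -m creep '[{"jaw":0,"translation":[0,0,0.001],"twist":[0,0,0]},{"jaw":0,"translation":[0,0,0.001],"twist":[0,0,0]},{"jaw":0,"translation":[0,0,0],"twist":[0,0,0]}]'
```

```text
time: 17.37
tool_pos: [0.5124, 0.3783, 0.105]
orientation: [-0.0, -0.013, 1.0, 0.0]
force: [-1.0, 0.5, -0.5]
gripper_width: 0.013
grasp_force: 60.5
time: 17.62
tool_pos: [0.5123, 0.3785, 0.1049]
orientation: [-0.0, -0.013, 1.0, 0.001]
force: [-2.9, 0.8, 4.9]
gripper_width: 0.0128
grasp_force: 61.2
```

Contact made (+5 N). Releasing.

```bash

python3 -m creep '[{"jaw":0.25,"translation":[0,0,0],"twist":[0,0,0]},{"jaw":0.4,"translation":[0,0,0],"twist":[0,0,0]},{"jaw":0.7,"translation":[0,0,0],"twist":[0,0,0]},{"jaw":0.9,"translation":[0,0,0],"twist":[0,0,0]},{"jaw":0.9,"translation":[0,0,0],"twist":[0,0,0]},{"jaw":0.9,"translation":[0,0,0],"twist":[0,0,0]},{"jaw":0.9,"translation":[0,0,0],"twist":[0,0,0]},{"jaw":0.9,"translation":[0,0,0],"twist":[0,0,0]}]'
python3 -m creep '[{"jaw":0.9,"translation":[0,0,-0.01],"twist":[0,0,0]},{"jaw":0.9,"translation":[0,0,-0.02],"twist":[0,0,0]},{"jaw":0.9,"translation":[0,0,-0.04],"twist":[0,0,0]},{"jaw":0.9,"translation":[0,0,-0.05],"twist":[0,0,0]},{"jaw":0.9,"translation":[0,0,-0.05],"twist":[0,0,0]},{"jaw":0.9,"translation":[0,0,-0.05],"twist":[0,0,0]},{"jaw":0.9,"translation":[0,0,-0.05],"twist":[0,0,0]},{"jaw":0.9,"translation":[0,0,-0.03],"twist":[0,0,0]}]'
```

```text
time: 18.28
tool_pos: [0.5123, 0.3781, 0.1038]
orientation: [-0.001, -0.013, 1.0, 0.0]
force: [0.4, 0.5, -0.1]
gripper_width: 0.0765
grasp_force: 0.0
time: 18.95
tool_pos: [0.5129, 0.3784, 0.2274]
orientation: [0.001, -0.013, 1.0, 0.001]
force: [0.4, -0.5, -0.2]
gripper_width: 0.0768
grasp_force: 0.0
```

```bash

python3 -m creep '[{"jaw":0.9,"translation":[0,-0.04,0],"twist":[0,0,0]},{"jaw":0.9,"translation":[0.01,-0.07,0],"twist":[0,0,0]},{"jaw":0.9,"translation":[0.01,-0.07,0],"twist":[0,0,0]},{"jaw":0.9,"translation":[0.01,-0.07,0],"twist":[0,0,0]},{"jaw":0.9,"translation":[0.01,-0.07,0],"twist":[0,0,0]},{"jaw":0.9,"translation":[0.01,-0.07,0],"twist":[0,0,0]},{"jaw":0.9,"translation":[0.01,-0.06,0],"twist":[0,0,0]},{"jaw":0.9,"translation":[0,0,0],"twist":[0,0,0]}]'
python3 - <<'E'
import cv2,numpy as np
from bench import viewer
from h import *
o=[]
for n,(a,b,c,d) in dict(top=(150,170,260,280),side=(150,170,330,350)).items():
    p,dp=viewer.grab_frame(n);o.append(cv2.resize(p[b:d,a:c,::-1],(400,400),interpolation=cv2.INTER_CUBIC))
    P=cloud(n,dp);x,y,z=P[...,0],P[...,1],P[...,2]
    m=(dp>0)&(z>.055)&(z<.15)&(abs(x-.512)<.09)&(abs(y-.378)<.065)
    r=cv2.minAreaRect((P[m][:,:2]*1000).astype(np.float32));print(n,m.sum(),np.round(r[0],1),np.round(r[1],1),round(r[2],1),'zmax',np.percentile(z[m],98).round(4))
cv2.imwrite('pics/end.png',cv2.hconcat(o))
E
```

```text
time: 19.62
tool_pos: [0.4924, 0.1943, 0.2255]
orientation: [0.0, -0.011, 1.0, -0.0]
force: [-0.4, -0.3, 1.1]
gripper_width: 0.0767
grasp_force: 0.0
top 966 [510.1 383.7] [121.8  83.1] 1.7 zmax 0.134
side 2700 [510.  378.8] [122.5  86.6] 1.6 zmax 0.1329
```

View pics/end.png

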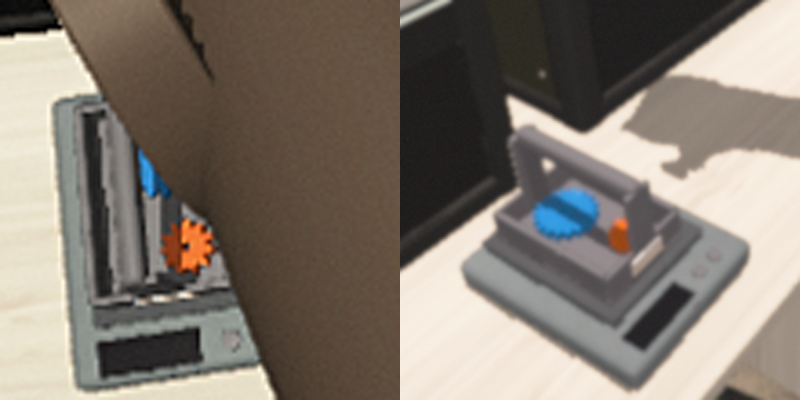

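The tray stands on the pan at (0.510, 0.379), 1.6° against the pan's 1.7°. Both gears are inside (orange at top crop 188,247; blue at side crop 567,212), and the gripper is clear.

```bash
python3 -c "
from bench import manip
print(manip.close_job())"
```

```text
the job is handed in; nothing more can be done
None
```

The gear tray stands on the scale pan, measured about 2 mm off centre and square to within about 0.1°, with both gears in it and the gripper clear; I handed the job in at about 20 s but got no verdict back. On the way, joint 6 hit its end stop and the tray tipped about 6° before I levelled it and turned it the other way.

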